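# Let out a spring-button length stop and load the bar

### The job

The length stop of the bolted-down tacking jig is set too short for the flat bar lying on the table. Press in the brass spring button in the yellow sleeve, slide the sleeve out until the button springs out through the next hole, and stop there: never force the sleeve against the button while it stands out. Then lay the bar flat in the jig's two slotted rests, between the fixed end stop and the yellow one, and leave the other things where they lie.

Things in the scene. Friction and masses are not known exactly. Their poses are not given: they have to be found in the camera images.
- jig: Dark grey steel jig bolted to the table. Origin: table level, mid base plate (x -62 to 57, y -110 to 110, top z 10 mm). x points across the jig, away from its bed, y along the tube, the way the sleeve is let out, z up. A 27 mm square inner tube lies along y, axis at x 35, z 47 mm, held by a saddle at y -108 to -68 (top z 77 mm with its bolts); the yellow sleeve slides on it.
- outer_rest (a point): Middle of the seat of the jig's outer steel rest: jig x -37, y 75, z 26 mm. The other rest is the same, 80 mm to -y. The bar belongs on both, along the jig's y. Each is 20 mm long with a slot 27 mm wide between lips 5 mm high; under the bar elsewhere there is only the base plate, 16 mm lower.
- fixed_stop (a point): Point on the face of the fixed end stop where the bar's end comes, at bar mid height: jig x -37, y -30, z 30 mm. The stop is a grey plate facing the jig's +y, 44 mm wide, top z 52 mm.
- sleeve (a joint): Slide of the yellow sleeve along the jig's +y, m: 0 as found (button in first hole), up to 0.086. Square tube 32x32 mm, 2 mm wall, at 0 from jig y -58 to 110 mm. 12 mm holes in its +x wall take the 11 mm button: the first in the sleeve, two more in a steel index strip set in the wall, adjusted so that the next hole comes at 0.040 to 0.052: feel for it. Stiff: rubs with 8 N; about 20 N pushes it off the button held flush.
- button (a joint): Travel of the brass spring button towards the jig's -x, m: 0 fully out (4 mm proud of the sleeve), 0.004 flush, 0.006 under the sleeve's wall, 0.0075 end. About 4 N holds it flush. A round dome on a straight flank: pressed flush or within 1 mm of it, the sleeve can be pushed off over it; less pressed, the flank locks the sleeve. It springs out when a hole comes over it.
- button_tip (a point): Middle of the button's crown, its outermost point: jig x 55 (when out), y 42, z 47 mm. The button sits in the fixed inner tube and does not travel with the sleeve. Room for a finger on both sides of the sleeve here.
- stop_face (a point): Point on the yellow end stop's face where the bar's other end comes: jig x -37, z 34 mm, y 102 mm with the sleeve at 0, travelling with it. The stop is an 8 mm plate on the sleeve's end, jig x -59 to 51, z 27.5 to 63 mm. In the right hole the stops stand a few mm (3 to 12) farther apart than the bar is long.
- flat_bar: Flat steel bar, 20x170x8 mm, about 0.2 kg, lying flat on the table to the right of the jig. Origin at the middle of its underside; its length is along its own y, its 20 mm width along x.
- soapstone: white stick, 12x105x9 mm, lying near the front edge; a bystander
- spray_can: white and red spray can, 65 mm across, 198 mm tall, standing at the front right; a bystander
- paste_tin: blue and white round tin, 69 mm across, 44 mm tall, at the right rear; a bystander
- tape_measure: yellow tape measure, 62x79x36 mm, lying at the right edge; a bystander

How it is judged (in metres and radians):
On the way, in this order (a step that is already met when the one before it is completed fails the run):
1. the button is pressed in and the sleeve slid off it, out of the first hole (value of joint button above 0.0045 m and value of joint sleeve above 0.012 m), for 0.02 s.
2. the button has sprung out fully through the next hole (value of joint sleeve between 0.038 and 0.054 m and value of joint button below 0.001 m), for 0.2 s.
At the end, for the whole second after the job is handed in: Button fully out (within 1 mm) in the next hole (sleeve at 0.038 to 0.054); bar at rest, flat in both rests between the stops: middle within 7 mm of jig x -37 mm, at jig y 50 to 72 mm, underside 24 to 29 mm up, level within 0.05 rad, along the bed within 0.08 rad (all of step 2 and x of flat_bar in the frame of jig between -0.044 and -0.03 m and y of flat_bar in the frame of jig between 0.05 and 0.072 m and z of flat_bar in the frame of jig between 0.024 and 0.029 m and angle between flat_bar's own z axis and vertical below 0.05 rad and angle between the y axis of flat_bar and the y axis of jig, either way round below 0.08 rad and linear speed of flat_bar below 0.01 m/s); the robot touches nothing.
It fails at once if the sleeve is forced against the button with more than 25 N (contact force between button and sleeve above 25 N).
It fails at once if a bystander is pushed more than 3 cm from its place (distance of any of soapstone, spray_can, paste_tin, tape_measure from where it was at the start of the episode above 0.03 m).
It also fails if it takes over 58 s, if anything falls off the work surface, if the arm or the gripper's body presses on something with over 40 N, if the wrist force passes 120 N, or if a joint passes its speed limit or range.

### The arm

A 6-joint arm with a two-finger parallel gripper is mounted at the origin on a cart in front of the work surface, level with it; the furniture and walls round the work are solid. World frame = base frame: x ahead of the robot, y to its left, z up, the work surface at z = 0. Lengths are in m, angles in degrees, forces in N, time in s.
With the tool pointing down it reaches from about 0.375 to 0.9 m from the base axis. Payload 3.1 kg.
Tool frame: the origin (TCP) lies between the finger pads; the fingertips stand 22 mm ahead of it and the grasp point (between the pads) lies 3 mm ahead of it; z points along the fingers, y is the line along which they close (so a half turn about z gives the same grasp; the last joint's range is limited). The gripper opens to 87 mm and grips with 3 to 60 N. Pads are 19 mm wide; open, the fingers measure 117 mm over their backs; the gripper's body (75 mm by 190 mm) begins 51 mm behind the grasp point.
Start: joints at [59.043, 30.224, 82.088, -0, 67.689, -10.227], TCP at [0.221, 0.585, 0.245] pointing down, gripper open.
Joint ranges: [-176.69, 176.69], [-43.24, 126.21], [12.49, 139.97], [-82, 262], [0, 151.66], [-163.58, 163.58]. Speed limits (degrees/s): [159.86, 159.86, 180, 180, 180, 180].

### API

Orientations are given as a 3x3 rotation matrix whose columns are the frame's x, y, z axes.
In Python, from rig import bot, capture, search_frame, outline_of, spot_point gives the robot as it stands.
- The arm moves only by the tool jog_arm, never from a script. Its argument "rows" is text: rows parted by semicolons, each of 7 numbers parted by spaces: the opening, from 0 (shut) to 1 (fully open), then the shift along the tool's x, y, z as a fraction of full scale, then the turn, a rotation vector about the tool's x, y, z as a fraction of full scale. A call has 1 to 20 rows; each row is the pose to reach, as a shift and turn from the pose commanded when the call began, along the tool's axes at that moment; what a row does not reach only later rows make up. Full scale, the value 1, is 0.5 m for a shift and pi/4 rad for a turn. A row lasts 1/12 s, in which the tool goes at most 41.7 mm and 7.16 degrees, less where a joint would pass 70% of its speed; a pose out of reach is approached as far as the arm can. A call with a number of a shift or a turn outside -1 to 1 is refused whole. A call with a gripper value outside its range is refused whole. The fingers move at their own pace and stop on an object; the grip force is fixed at half the most. Time passes only in rows, so rows that repeat a pose let the fingers close. It gives the time, the measured TCP pose, the force, the opening and the grip force at its end, in the units of the state.
- bot.read_state(): the state, without advancing time (a new reading comes with each control period).
- capture(name): name is "scene" or "top" or "wrist"; returns a dict with "pixels" (400x640x3 uint8, red, green, blue), "fx", "fy", "cx", "cy" (pixels), "distortion" ([k1, k2, p1, p2, k3] as OpenCV has them; the pictures are not rectified), "R" (3x3) and "t" (3): a world point X has camera coordinates R X + t; the wrist camera has in their place "mount" (4x4, takes a point from camera to tool coordinates, whose origin is the TCP and whose axes are the flange's). Camera axes: x right, y down, z forward; pixel columns grow to the right and rows downward; lengths in m; the calibration is good to about 2 mm. A picture is of the moment at which its call begins: read the wrist's pose just before it. There is no depth.
- bot.hand_in(): hands the job in; it is judged then, once.
Trained networks look in a picture, given as the dict that the camera call returned (one of the last four; its "shot" number tells which), for a name from the list of things; names that differ only in an ending like _2 or _b are one class to them, and where a whole thing is asked for, a point or a joint stands for the part that bears it (a point fixed in the world has none). Each returns a list of dicts, best first, with "conf" (0 to 1); they miss things now and then, are a little off and sometimes report something else, mostly with a low value. They report only what shows in the picture. A call takes as long as a camera call.
- search_frame(label, picture): "point" ([x, y, z] in m, in world coordinates, good to about 4 mm: the middle of the surface that is visible of it).
- outline_of(label, picture): "region" (400x640 bool, what is visible of it).
- spot_point(label, picture): "point" ([x, y, z] in m, in world coordinates, good to about 4 mm: a listed point, or the origin of a listed thing).
The state is a dict: "time_s": time; "joint_positions": joint angles; "qvel": joint speeds; "tau": joint torques, N m; "position": TCP position; "tcp_rot": TCP orientation; "force": force on the tool from outside, world axes, zero at the start; "moment": the same for the moment, N m; "opening": opening from 0.0 (shut) to 1.0 (fully open); "grasp_force": force on a finger pad.
Only numpy, scipy, OpenCV 4.12 (cv2) and the standard library are available. Lean on these libraries where they do the work, as an engineer would, in place of code of your own. Each camera call takes 0.05 s, during which the arm holds its last target. There are 200 camera calls.

## Working session

There is one attempt and no reset: what is moved stays moved. The work goes in short steps, Python scripts to look and compute and a tool call to move; the robot and the scene stay as the last step left them, time stands still between calls to the robot, and variables do not carry over. Pictures are saved under pics/ and viewed, at most 10 in all, crops included, and the job is handed in when it is done.

Besides the shell and the picture viewer there is one more tool, called after ">>>" as a command line: name --argument value ..., lists and objects as JSON in quotes. jog_arm: Moves the arm, as the interface text tells. Its arguments: {"type":"object","properties":{"rows":{"type":"string"}},"required":["rows"]}

```bash
mkdir -p pics; cat > h.py <<'E'
import numpy as np, cv2
from rig import bot, capture, search_frame, outline_of, spot_point
def save(p,n): cv2.imwrite('pics/'+n,cv2.cvtColor(p['pixels'],cv2.COLOR_RGB2BGR))
def spot(l,p,f=spot_point):
    for d in f(l,p)[:2]: print(l,p.get('shot'),f.__name__,np.round(d['point'],4),round(d['conf'],2))
E
python3 - <<'E'
from h import *
s=bot.read_state(); print(s['position'],np.round(s['tcp_rot'],3),s['opening'])
for n in ('scene','top'):
    p=capture(n); save(p,n+'0.png')
    for l in ('jig','outer_rest','fixed_stop','button_tip','stop_face','flat_bar'): spot(l,p)
    for l in ('flat_bar','soapstone','spray_can','paste_tin','tape_measure'): spot(l,p,search_frame)
E
```

```text
[0.2208204  0.58395045 0.24357547] [[-0.935  0.354 -0.001]
 [ 0.354  0.935 -0.002]
 [ 0.    -0.002 -1.   ]] 0.9999736884108055
jig 1 call [0.5093 0.0774 0.0017] 0.89
outer_rest 1 call [0.4545 0.1442 0.026 ] 0.74
outer_rest 1 call [ 5.07e-01  7.56e-02 -3.00e-04] 0.47
fixed_stop 1 call [0.4756 0.0391 0.0307] 0.63
button_tip 1 call [0.5555 0.1287 0.0468] 0.49
stop_face 1 call [0.4513 0.1715 0.0321] 0.95
flat_bar 1 call [ 0.6572 -0.2013  0.0015] 0.92
flat_bar 1 call [ 0.6585 -0.1983  0.0138] 0.78
soapstone 1 call [ 0.4007 -0.2699  0.1378] 0.7
soapstone 1 call [0.3733 0.0028 0.0075] 0.55
spray_can 1 call [0.3725 0.0011 0.0076] 0.19
paste_tin 1 call [ 0.7228 -0.2878  0.0331] 0.85
tape_measure 1 call [ 0.5187 -0.311   0.0258] 0.57
jig 2 call [0.5082 0.0831 0.0018] 0.58
jig 2 call [ 0.3982 -0.2985  0.0036] 0.57
outer_rest 2 call [0.4606 0.1437 0.0238] 0.61
fixed_stop 2 call [0.4781 0.0369 0.0315] 0.94
fixed_stop 2 call [ 0.507  -0.317  -0.0025] 0.38
stop_face 2 call [0.4502 0.1724 0.0315] 0.82
stop_face 2 call [0.4633 0.1416 0.0223] 0.63
flat_bar 2 call [ 0.6607 -0.2007 -0.003 ] 0.93
flat_bar 2 call [ 0.6622 -0.2047  0.0049] 0.62
soapstone 2 call [ 0.3796 -0.0056  0.0101] 0.59
spray_can 2 call [ 0.3968 -0.2842  0.1635] 0.8
paste_tin 2 call [ 0.377  -0.0054  0.0067] 0.67
paste_tin 2 call [ 0.7025 -0.3064  0.0388] 0.63
tape_measure 2 call [ 0.5005 -0.3206  0.0333] 0.94
tape_measure 2 call [0.5074 0.0841 0.0112] 0.51
```

View pics/scene0.png

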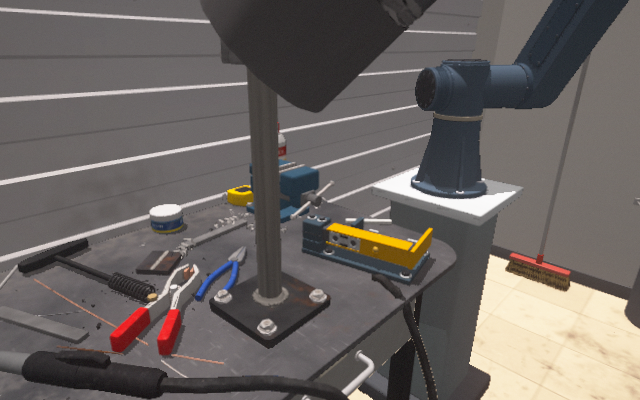

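View pics/top0.png

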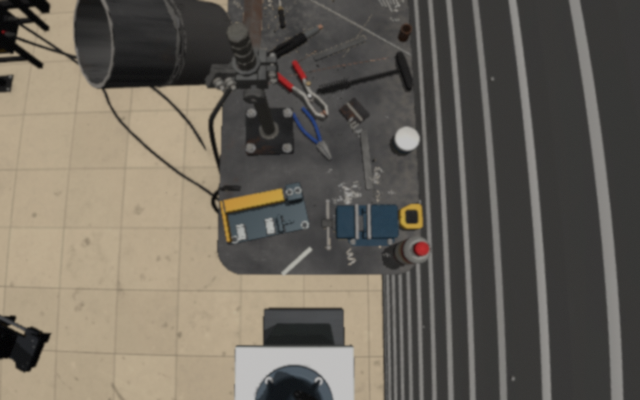

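The top view shows the jig around (265,215), the bar at (366,160) lying roughly along world x, and the lamp post at (268,130). The vise is at (367,222). I'll move above the button next.

>>> jog_arm --rows "1 -0.91 -0.635 0.088 0 0 1;1 -0.91 -0.635 0.088 0 0 1;1 -0.91 -0.635 0.088 0 0 1;1 -0.91 -0.635 0.088 0 0 1;1 -0.91 -0.635 0.088 0 0 1;1 -0.91 -0.635 0.088 0 0 1;1 -0.91 -0.635 0.088 0 0 1;1 -0.91 -0.635 0.088 0 0 1;1 -0.91 -0.635 0.088 0 0 1;1 -0.91 -0.635 0.088 0 0 1;1 -0.91 -0.635 0.088 0 0 1;1 -0.91 -0.635 0.088 0 0 1;1 -0.91 -0.635 0.088 0 0 1;1 -0.91 -0.635 0.088 0 0 1;1 -0.91 -0.635 0.088 0 0 1;1 -0.91 -0.635 0.088 0 0 1;1 -0.91 -0.635 0.088 0 0 1;1 -0.91 -0.635 0.088 0 0 1;1 -0.91 -0.635 0.088 0 0 1;1 -0.91 -0.635 0.088 0 0 1"

```text
time_s: 2.87
position: [0.5336, 0.1278, 0.2007]
tcp_rot: [[-0.413, 0.911, -0.0], [0.911, 0.413, 0.0], [0.0, -0.0, -1.0]]
force: [-0.4, 0.4, -0.5]
opening: 0.997
grasp_force: 0.0
```

>>> jog_arm --rows "0.7 0 0 0 0 0 0.29;0.7 0 0 0 0 0 0.29;0.7 0 0 0 0 0 0.29;0.7 0 0 0 0 0 0.29"

```text
time_s: 3.2
position: [0.5341, 0.1271, 0.2007]
tcp_rot: [[-0.198, 0.98, 0.0], [0.98, 0.198, -0.0], [-0.0, 0.0, -1.0]]
force: [-0.1, 0.0, -0.4]
opening: 0.783
grasp_force: 0.0
```

```bash
cat >> h.py <<'E'
def wrist():
    s=bot.read_state(); p=capture('wrist')
    T=np.eye(4); T[:3,:3]=s['tcp_rot']; T[:3,3]=s['position']
    C=T@p['mount']   # cam->world (mount axes taken as tool's)
    return s,p,C
def proj(C,p,X):
    X=np.atleast_2d(X); W=np.linalg.inv(C); 
    return cv2.projectPoints(X,cv2.Rodrigues(W[:3,:3])[0],W[:3,3],np.array([[p['fx'],0,p['cx']],[0,p['fy'],p['cy']],[0,0,1.]]),np.array(p['distortion']))[0][:,0]
def ray(C,p,uv,z):
    n=cv2.undistortPoints(np.array([[uv]],float),np.array([[p['fx'],0,p['cx']],[0,p['fy'],p['cy']],[0,0,1.]]),np.array(p['distortion']))[0,0]
    d=C[:3,:3]@[n[0],n[1],1]; o=C[:3,3]; return o+d*(z-o[2])/d[2]
E
python3 - <<'E'
from h import *
s,p,C=wrist(); save(p,'w1.png'); print(s['time_s'],s['position'],np.round(s['tcp_rot'],3)); print(np.round(p['mount'],3),C[:3,3])
for l in ('jig','outer_rest','fixed_stop','button_tip','stop_face'): spot(l,p)
E
```

```text
3.2 [0.5340797  0.12709754 0.20068657] [[-0.198  0.98   0.   ]
 [ 0.98   0.198 -0.   ]
 [-0.     0.    -1.   ]]
[[-0.    -0.966 -0.258  0.07 ]
 [ 1.    -0.     0.    -0.   ]
 [-0.    -0.258  0.966 -0.14 ]
 [ 0.     0.     0.     1.   ]] [0.5196329  0.19608453 0.3405101 ]
jig 3 call [0.5064 0.0737 0.0008] 0.65
outer_rest 3 call [0.4532 0.1436 0.0218] 0.57
fixed_stop 3 call [0.4753 0.0397 0.0316] 0.81
fixed_stop 3 call [0.455  0.1422 0.0209] 0.72
stop_face 3 call [0.4513 0.1692 0.0345] 0.66
```

View pics/w1.png

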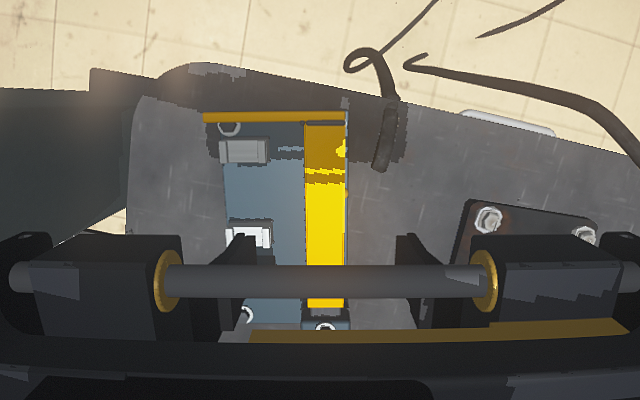

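The wrist view shows the sleeve at columns 305–347 running straight up the image. The stop plate is at row ~118, and a small bump shows at (342,150). I'll measure the edges by colour.

```bash
python3 - <<'E'
from h import *
s,p,C=wrist(); hsv=cv2.cvtColor(p['pixels'],cv2.COLOR_RGB2HSV)
m=(hsv[...,0]>15)&(hsv[...,0]<35)&(hsv[...,1]>150)&(hsv[...,2]>90)
for r in (135,145,150,155,165,180,200,230,250,300):
    c=np.where(m[r,280:370])[0]+280
    if len(c): print(r,c.min(),c.max(),ray(C,p,(c.min(),r),.063)[:2].round(4),ray(C,p,(c.max()+1,r),.063)[:2].round(4))
for c in (210,240,270,290):
    r=np.where(m[100:140,c])[0]+100; print('plate',c,r.min(),r.max(),ray(C,p,(c,r.max()+1),.063).round(4),ray(C,p,(c,r.min()),.063).round(4))
th=np.deg2rad(11.4);R=np.array([[np.cos(th),-np.sin(th),0],[np.sin(th),np.cos(th),0],[0,0,1]])
for o in ([.507,.0765,0],):
    print(proj(C,p,np.array(o)+np.array([[.055,.042,.047],[.035,.042,.063],[-.037,.075,.026],[-.037,-.03,.03],[.019,.102,.063],[.051,.102,.063],[-.059,.102,.063]])@R.T).round(1))
im=p['pixels'][90:220,180:400]; cv2.imwrite('pics/w2.png',cv2.resize(im[:,:,::-1],None,fx=3.6,fy=3.6,interpolation=cv2.INTER_CUBIC))
E
```

```text
135 304 344 [0.5084 0.1709] [0.5392 0.177 ]
145 304 344 [0.5098 0.1634] [0.5408 0.1695]
150 304 344 [0.5105 0.1596] [0.5416 0.1658]
155 304 344 [0.5112 0.1557] [0.5424 0.162 ]
165 304 344 [0.5126 0.148 ] [0.544  0.1543]
180 305 344 [0.5155 0.1364] [0.5465 0.1426]
200 305 344 [0.5185 0.1203] [0.55   0.1266]
230 306 343 [0.5239 0.0954] [0.5545 0.1015]
250 306 343 [0.5271 0.078 ] [0.5582 0.0842]
300 307 343 [0.5364 0.0318] [0.5681 0.0381]
plate 210 112 121 [0.4357 0.1669 0.063 ] [0.4348 0.1744 0.063 ]
plate 240 111 121 [0.4585 0.1712 0.063 ] [0.4573 0.1794 0.063 ]
plate 270 111 120 [0.481  0.1763 0.063 ] [0.4798 0.1837 0.063 ]
plate 290 111 120 [0.496  0.1792 0.063 ] [0.4947 0.1866 0.063 ]
[[347.5 193.5]
 [323.8 198.4]
 [242.2 151.8]
 [248.3 263.3]
 [302.5 122.1]
 [344.5 122. ]
 [201.1 123.1]]
```

View pics/w2.png

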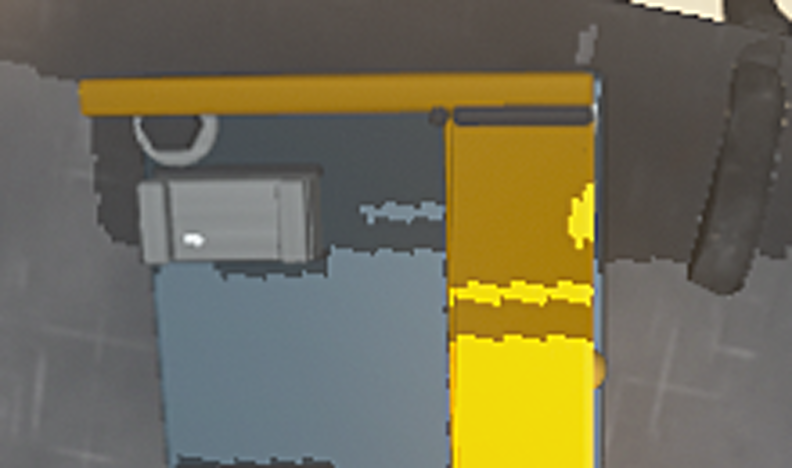

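>>> jog_arm --rows "0.7 -0.007 -0.001 0.1 0 0 0;0.7 -0.007 -0.001 0.2 0 0 0;0.7 -0.007 -0.001 0.27 0 0 0;0.7 -0.007 -0.001 0.301 0 0 0;0.7 -0.007 -0.001 0.301 0 0 0;0.7 -0.007 -0.001 0.301 0 0 0;0.7 -0.007 -0.001 0.301 0 0 0"

```text
time_s: 4.13
position: [0.5357, 0.1231, 0.0513]
tcp_rot: [[-0.195, 0.981, 0.002], [0.981, 0.195, 0.0], [-0.0, 0.002, -1.0]]
force: [0.9, 0.5, -0.3]
opening: 0.698
grasp_force: 0.0
```

>>> jog_arm --rows "0.3 0 0 0 0 0 0;0.3 0 0 0 0 0 0;0.3 0 0 0 0 0 0;0.3 0 0 0 0 0 0;0 0 0 0 0 0 0;0 0 0 0 0 0 0;0 0 0 0 0 0 0;0 0 0 0 0 0 0"

```text
time_s: 4.8
position: [0.5342, 0.1229, 0.0508]
tcp_rot: [[-0.196, 0.981, -0.0], [0.981, 0.196, -0.0], [-0.0, -0.001, -1.0]]
force: [-1.3, -1.0, 4.9]
opening: 0.371
grasp_force: 30.0
```

>>> jog_arm --rows "0 0.002 0 0 0 0 0;0 0.004 0 0 0 0 0;0 0.006 0 0 0 0 0"

```text
time_s: 5.05
position: [0.5341, 0.1236, 0.0508]
tcp_rot: [[-0.197, 0.98, -0.0], [0.98, 0.197, -0.004], [-0.004, -0.001, -1.0]]
force: [-1.1, -11.1, 4.8]
opening: 0.363
grasp_force: 30.0
```

>>> jog_arm --rows "0 0.002 0 0 0 0 0;0 0.004 0 0 0 0 0;0 0.006 0 0 0 0 0;0 0.006 0 0 0 0 0"

```text
time_s: 5.38
position: [0.5336, 0.1259, 0.0508]
tcp_rot: [[-0.197, 0.98, -0.0], [0.98, 0.197, -0.005], [-0.004, -0.001, -1.0]]
force: [0.0, -12.4, 5.6]
opening: 0.364
grasp_force: 30.0
```

>>> jog_arm --rows "0 0.004 0 0 0 0 0;0 0.008 0 0 0 0 0;0 0.012 0 0 0 0 0;0 0.016 0 0 0 0 0;0 0.02 0 0 0 0 0;0 0.02 0 0 0 0 0"

```text
time_s: 5.88
position: [0.5315, 0.1363, 0.0508]
tcp_rot: [[-0.197, 0.98, -0.0], [0.98, 0.197, -0.004], [-0.003, -0.001, -1.0]]
force: [-1.5, -8.5, 5.8]
opening: 0.368
grasp_force: 30.0
```

```bash
python3 - <<'E'
from h import *
s,p,C=wrist(); hsv=cv2.cvtColor(p['pixels'],cv2.COLOR_RGB2HSV)
m=(hsv[...,0]>15)&(hsv[...,0]<35)&(hsv[...,1]>150)&(hsv[...,2]>90)
th=np.deg2rad(11.4);u=np.array([-np.sin(th),np.cos(th)])
for c in range(130,300,25):
    r=np.where(m[:200,c])[0]
    if len(r): print('plate',c,r.min(),r.max(),[round(1e3*float((ray(C,p,(c,q),.063)[:2]-[.5078,.0772])@u),1) for q in (r.min(),r.max()+1)])
print(s['force'])
im=p['pixels'][:280,180:500]; cv2.imwrite('pics/w3.png',cv2.resize(im[:,:,::-1],None,fx=2,fy=2))
E
```

```text
plate 130 109 129 [123.5, 116.1]
plate 155 108 129 [123.6, 116.0]
plate 180 107 128 [123.8, 116.2]
plate 205 107 128 [123.7, 116.1]
plate 230 106 128 [123.9, 116.0]
plate 255 106 127 [123.8, 116.2]
plate 280 106 152 [123.7, 107.4]
[-1.5189925  -8.46390329  5.82871634]
```

View pics/w3.png

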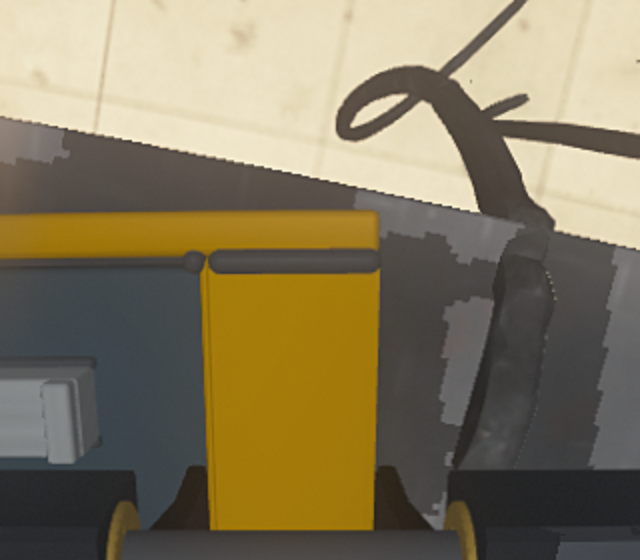

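The sleeve is at about 14 mm with no slip. Next I'll advance it to about 35 mm.

>>> jog_arm --rows "0 0.004 0 0 0 0 0;0 0.008 0 0 0 0 0;0 0.012 0 0 0 0 0;0 0.016 0 0 0 0 0;0 0.02 0 0 0 0 0;0 0.024 0 0 0 0 0;0 0.028 0 0 0 0 0;0 0.032 0 0 0 0 0;0 0.036 0 0 0 0 0;0 0.042 0 0 0 0 0;0 0.042 0 0 0 0 0"

```text
time_s: 6.85
position: [0.5271, 0.1571, 0.0508]
tcp_rot: [[-0.197, 0.98, -0.001], [0.98, 0.197, -0.003], [-0.003, -0.001, -1.0]]
force: [-1.1, -7.8, 6.1]
opening: 0.363
grasp_force: 30.0
```

>>> jog_arm --rows "0 0.002 0 0 0 0 0;0 0.004 0 0 0 0 0;0 0.004 0 0 0 0 0"

```text
time_s: 7.1
position: [0.5268, 0.1588, 0.0508]
tcp_rot: [[-0.197, 0.98, -0.001], [0.98, 0.197, -0.004], [-0.004, -0.002, -1.0]]
force: [-1.6, -10.2, 5.9]
opening: 0.366
grasp_force: 30.0
```

>>> jog_arm --rows "0 0.001 0 0 0 0 0;0 0.002 0 0 0 0 0;0 0.003 0 0 0 0 0;0 0.004 0 0 0 0 0;0 0.004 0 0 0 0 0"

```text
time_s: 7.52
position: [0.5264, 0.1608, 0.0508]
tcp_rot: [[-0.197, 0.98, -0.001], [0.98, 0.197, -0.004], [-0.003, -0.002, -1.0]]
force: [-0.8, -9.4, 6.1]
opening: 0.368
grasp_force: 30.0
```

>>> jog_arm --rows "0 0.001 0 0 0 0 0;0 0.002 0 0 0 0 0;0 0.003 0 0 0 0 0;0 0.003 0 0 0 0 0"

```text
time_s: 7.85
position: [0.526, 0.1629, 0.0508]
tcp_rot: [[-0.196, 0.981, -0.001], [0.981, 0.196, -0.003], [-0.002, -0.001, -1.0]]
force: [-1.9, -4.8, 7.7]
opening: 0.364
grasp_force: 30.0
```

>>> jog_arm --rows "0 0.001 0 0 0 0 0;0 0.002 0 0 0 0 0;0 0.002 0 0 0 0 0"

```text
time_s: 8.1
position: [0.5257, 0.1642, 0.0508]
tcp_rot: [[-0.196, 0.981, -0.001], [0.981, 0.196, -0.002], [-0.002, -0.001, -1.0]]
force: [-2.1, -4.5, 5.9]
opening: 0.362
grasp_force: 30.0
```

>>> jog_arm --rows "0 0.001 0 0 0 0 0;0 0.002 0 0 0 0 0;0 0.002 0 0 0 0 0"

```text
time_s: 8.35
position: [0.5254, 0.1651, 0.0508]
tcp_rot: [[-0.197, 0.98, -0.001], [0.98, 0.197, -0.003], [-0.002, -0.002, -1.0]]
force: [-0.9, -6.8, 5.5]
opening: 0.361
grasp_force: 30.0
```

>>> jog_arm --rows "0 0.001 0 0 0 0 0;0 0.002 0 0 0 0 0;0 0.002 0 0 0 0 0"

```text
time_s: 8.6
position: [0.5254, 0.1657, 0.0508]
tcp_rot: [[-0.197, 0.98, -0.001], [0.98, 0.197, -0.003], [-0.003, -0.002, -1.0]]
force: [-0.6, -8.5, 6.3]
opening: 0.364
grasp_force: 30.0
```

>>> jog_arm --rows "0 0.001 0 0 0 0 0;0 0.002 0 0 0 0 0;0 0.002 0 0 0 0 0"

```text
time_s: 8.85
position: [0.5252, 0.1666, 0.0508]
tcp_rot: [[-0.197, 0.98, -0.001], [0.98, 0.197, -0.003], [-0.003, -0.002, -1.0]]
force: [-1.3, -8.9, 5.9]
opening: 0.362
grasp_force: 30.0
```

>>> jog_arm --rows "0 0.001 0 0 0 0 0;0 0.002 0 0 0 0 0;0 0.002 0 0 0 0 0"

```text
time_s: 9.1
position: [0.5251, 0.167, 0.0508]
tcp_rot: [[-0.197, 0.98, -0.001], [0.98, 0.197, -0.004], [-0.004, -0.002, -1.0]]
force: [-2.1, -9.6, 5.6]
opening: 0.363
grasp_force: 30.0
```

>>> jog_arm --rows "0 0.001 0 0 0 0 0;0 0.002 0 0 0 0 0;0 0.002 0 0 0 0 0"

```text
time_s: 9.35
position: [0.525, 0.1673, 0.0508]
tcp_rot: [[-0.198, 0.98, -0.001], [0.98, 0.198, -0.005], [-0.005, -0.002, -1.0]]
force: [-0.7, -12.9, 6.5]
opening: 0.365
grasp_force: 30.0
```

Resistance is rising at about 45 mm, so I'll look with the scene camera.

```bash
python3 - <<'E'
from h import *
p=capture('scene'); im=p['pixels'][195:285,290:450]; cv2.imwrite('pics/s3.png',cv2.resize(im[:,:,::-1],None,fx=5,fy=5,interpolation=cv2.INTER_CUBIC))
for l in ('button_tip','stop_face'): spot(l,p)
th=np.deg2rad(11.4);R=np.array([[np.cos(th),-np.sin(th),0],[np.sin(th),np.cos(th),0],[0,0,1]])
K=np.array([[p['fx'],0,p['cx']],[0,p['fy'],p['cy']],[0,0,1.]])
print(cv2.projectPoints(np.array([.5078,.0772,0])+np.array([[.055,.042,.047]])@R.T,cv2.Rodrigues(np.array(p['R']))[0],np.array(p['t']),K,np.array(p['distortion']))[0])
E
```

```text
button_tip 6 call [0.5549 0.127  0.0466] 0.56
stop_face 6 call [0.4428 0.2147 0.0333] 0.58
[[[373.53789386 250.11593918]]]
```

View pics/s3.png

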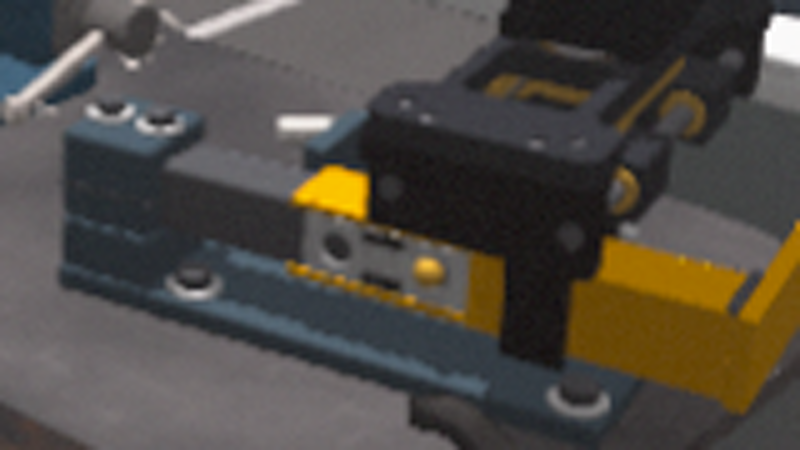

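The crop shows the brass button standing out through the strip's next hole, at (427,270). I'll relax the strain, release and lift.

>>> jog_arm --rows "0 -0.003 0 0 0 0 0;0 -0.005 0 0 0 0 0;0 -0.005 0 0 0 0 0;0.7 -0.005 0 0 0 0 0;0.7 -0.005 0 0 0 0 0;0.7 -0.005 0 0 0 0 0;0.7 -0.005 0 0 0 0 0;0.7 -0.005 0 -0.1 0 0 0;0.7 -0.005 0 -0.2 0 0 0;0.7 -0.005 0 -0.3 0 0 0;0.7 -0.005 0 -0.4 0 0 0;0.7 -0.005 0 -0.4 0 0 0"

```text
time_s: 10.5
position: [0.526, 0.1684, 0.253]
tcp_rot: [[-0.195, 0.981, 0.002], [0.981, 0.195, 0.0], [-0.0, 0.003, -1.0]]
force: [1.0, -0.0, -0.0]
opening: 0.697
grasp_force: 0.0
```

```bash
python3 - <<'E'
from h import *
for n in ('top','scene'):
    p=capture(n); K=np.array([[p['fx'],0,p['cx']],[0,p['fy'],p['cy']],[0,0,1.]])
    spot('flat_bar',p); o=outline_of('flat_bar',p)
    for d in o[:2]:
        ys,xs=np.where(d['region']); 
        if len(xs)<20: continue
        n2=cv2.undistortPoints(np.c_[xs,ys].astype(float)[:,None],K,np.array(p['distortion']))[:,0]
        R=np.array(p['R']);t=np.array(p['t']); c=-R.T@t; D=np.c_[n2,np.ones(len(n2))]@R
        P=(c+D*((.008-c[2])/D[:,2])[:,None])[:,:2]
        r=cv2.minAreaRect((P*1000).astype(np.float32)); print(n,d['conf'],len(xs),np.round(r[0],1),np.round(r[1],1),r[2])
E
```

```text
flat_bar 7 call [ 0.6633 -0.2039 -0.0033] 0.72
top 0.85 427 [ 662.4 -203.4] [169.9  21.3] 4.818749904632568
top 0.45 505 [ 717.5 -319.6] [66.2 78.1] 61.83230209350586
flat_bar 8 call [ 0.6575 -0.2017  0.0022] 0.73
flat_bar 8 call [0.4586 0.1436 0.0229] 0.27
scene 0.81 493 [ 662.1 -198.6] [169.1  34.6] 4.659985542297363
```

>>> jog_arm --rows "0.7 -0.787 0.172 0.106 0 0 -1;0.7 -0.787 0.172 0.106 0 0 -1;0.7 -0.787 0.172 0.106 0 0 -1;0.7 -0.787 0.172 0.106 0 0 -1;0.7 -0.787 0.172 0.106 0 0 -1;0.7 -0.787 0.172 0.106 0 0 -1;0.7 -0.787 0.172 0.106 0 0 -1;0.7 -0.787 0.172 0.106 0 0 -1;0.7 -0.787 0.172 0.106 0 0 -1;0.7 -0.787 0.172 0.106 0 0 -1;0.7 -0.787 0.172 0.106 0 0 -1;0.7 -0.787 0.172 0.106 0 0 -1;0.7 -0.787 0.172 0.106 0 0 -1"

```text
time_s: 11.88
position: [0.685, -0.2004, 0.1942]
tcp_rot: [[-0.831, 0.557, -0.005], [0.557, 0.831, 0.003], [0.006, -0.0, -1.0]]
force: [0.0, 0.1, 0.3]
opening: 0.7
grasp_force: 0.0
```

>>> jog_arm --rows "0.5 0 0 0 0 0 -0.856;0.5 0 0 0 0 0 -0.856;0.5 0 0 0 0 0 -0.856;0.5 0 0 0 0 0 -0.856;0.5 0 0 0 0 0 -0.856;0.5 0 0 0 0 0 -0.856;0.5 0 0 0 0 0 -0.856;0.5 0 0 0 0 0 -0.856"

```text
time_s: 12.55
position: [0.686, -0.1991, 0.1967]
tcp_rot: [[-0.997, -0.083, -0.001], [-0.083, 0.997, 0.001], [0.001, 0.001, -1.0]]
force: [-0.3, -0.1, -0.1]
opening: 0.496
grasp_force: 0.0
```

```bash
cat >> h.py <<'E'
def barrect(C,p,z):
    K=np.array([[p['fx'],0,p['cx']],[0,p['fy'],p['cy']],[0,0,1.]])
    for d in outline_of('flat_bar',p)[:2]:
        ys,xs=np.where(d['region'])
        n=cv2.undistortPoints(np.c_[xs,ys].astype(float)[:,None],K,np.array(p['distortion']))[:,0]
        D=np.c_[n,np.ones(len(n))]@C[:3,:3].T; c=C[:3,3]
        P=(c+D*((z-c[2])/D[:,2])[:,None])[:,:2]
        r=cv2.minAreaRect((P*1000).astype(np.float32)); print('bar',round(d['conf'],2),len(xs),np.round(r[0],1),np.round(r[1],1),round(r[2],2),'px',xs.min(),xs.max(),ys.min(),ys.max())
E
python3 - <<'E'
from h import *
s,p,C=wrist(); save(p,'w4.png'); print(s['time_s'],s['position'],np.round(s['tcp_rot'],3))
barrect(C,p,.008); spot('flat_bar',p)
E
```

```text
12.55 [ 0.68595248 -0.19911274  0.19674814] [[-0.997 -0.083 -0.001]
 [-0.083  0.997  0.001]
 [ 0.001  0.001 -1.   ]]
bar 0.6 3982 [ 660.7 -203.3] [168.7  21.1] 4.88 px 311 334 60 242
flat_bar 9 call [ 0.6591 -0.2031  0.0024] 0.72
```

View pics/w4.png

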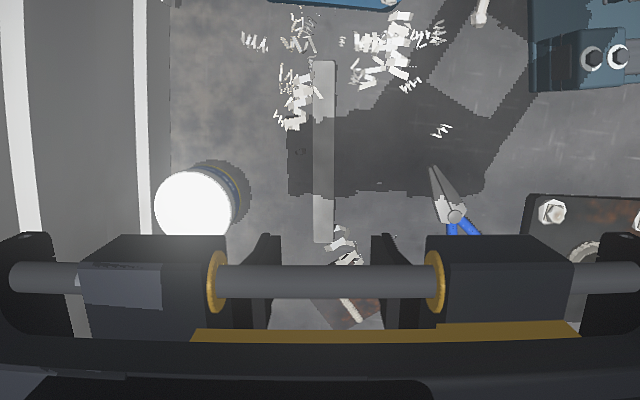

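>>> jog_arm --rows "0.5 0 -0.0036 0.08 0 0 0;0.5 0 -0.0036 0.16 0 0 0;0.5 0 -0.0036 0.24 0 0 0;0.5 0 -0.0036 0.3 0 0 0;0.5 0 -0.0036 0.33 0 0 0;0.5 0 -0.0036 0.344 0 0 0;0.5 0 -0.0036 0.344 0 0 0;0.5 0 -0.0036 0.344 0 0 0;0.2 0 -0.0036 0.344 0 0 0;0.1 0 -0.0036 0.344 0 0 0;0 0 -0.0036 0.344 0 0 0;0 0 -0.0036 0.344 0 0 0;0 0 -0.0036 0.344 0 0 0;0 0 -0.0036 0.344 0 0 0;0 0 -0.0036 0.344 0 0 0;0 0 -0.0036 0.344 0 0 0"

```text
time_s: 14.03
position: [0.687, -0.2027, 0.0257]
tcp_rot: [[-0.997, -0.082, 0.001], [-0.082, 0.997, 0.0], [-0.001, 0.0, -1.0]]
force: [-0.1, 2.1, 4.6]
opening: 0.222
grasp_force: 30.0
```

>>> jog_arm --rows "0 0 0 -0.05 0 0 0;0 0 0 -0.12 0 0 0;0 0 0 -0.2 0 0 0;0 0 0 -0.28 0 0 0;0 0 0 -0.36 0 0 0;0 0 0 -0.45 0 0 0;0 0.04 0.065 -0.45 0 0 0.1;0 0.09 0.15 -0.45 0 0 0.25;0 0.14 0.23 -0.45 0 0 0.4;0 0.19 0.31 -0.45 0 0 0.5;0 0.24 0.39 -0.45 0 0 0.6;0 0.29 0.475 -0.45 0 0 0.75;0 0.34 0.56 -0.45 0 0 0.85;0 0.393 0.645 -0.45 0 0 1;0 0.393 0.645 -0.45 0 0 1;0 0.393 0.645 -0.45 0 0 1"

```text
time_s: 15.37
position: [0.4574, 0.1063, 0.2489]
tcp_rot: [[-0.766, 0.643, -0.008], [0.643, 0.766, 0.002], [0.008, -0.004, -1.0]]
force: [-0.6, -0.8, -1.5]
opening: 0.216
grasp_force: 30.0
```

>>> jog_arm --rows "0 0 0 0 0 0 0.15;0 0 0 0 0 0 0.3;0 0 0 0 0 0 0.45;0 0 0 0 0 0 0.6;0 0 0 0 0 0 0.75;0 0 0 0 0 0 0.852;0 0 0 0 0 0 0.852;0 0 0 0 0 0 0.852"

```text
time_s: 16.03
position: [0.464, 0.1019, 0.2496]
tcp_rot: [[-0.2, 0.98, -0.001], [0.98, 0.2, -0.0], [-0.0, -0.001, -1.0]]
force: [-0.7, -0.4, -1.6]
opening: 0.223
grasp_force: 30.0
```

```bash
python3 - <<'E'
from h import *
s,p,C=wrist(); save(p,'w5.png'); print(s['time_s'],s['position'],np.round(s['tcp_rot'],3),s['opening'])
barrect(C,p,s['position'][2]-.0177)
for l in ('outer_rest','fixed_stop','stop_face'): spot(l,p)
th=np.deg2rad(11.4);R=np.array([[np.cos(th),-np.sin(th),0],[np.sin(th),np.cos(th),0],[0,0,1]])
print(proj(C,p,np.array([.5078,.0772,0])+np.array([[.019,.147,.063],[.051,.147,.063],[-.059,.147,.063],[-.0505,.085,.031],[-.0235,.085,.031]])@R.T).round(1))
E
```

```text
16.0333 [0.46399896 0.1019349  0.24963782] [[-0.2    0.98  -0.001]
 [ 0.98   0.2   -0.   ]
 [-0.    -0.001 -1.   ]] 0.22345715961150656
bar 0.9 12784 [456.8 136.4] [ 20.3 150.2] 11.29 px 302 351 6 330
bar 0.55 380 [410.4 108.9] [ 7.  14.3] 38.22 px 204 230 208 234
[[392.4  54.5]
 [429.   55.1]
 [302.   53.9]
 [313.5 124.7]
 [340.9 124.8]]
```

View pics/w5.png

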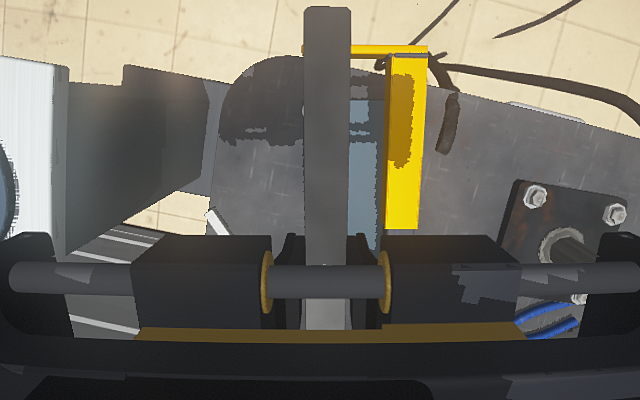

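The bar is held straight at 11.3°, with its end at about jig y 143, x -38. I'll nudge it +1 mm and lower it.

>>> jog_arm --rows "0 0 0.002 0.05 0 0 0;0 0 0.002 0.11 0 0 0;0 0 0.002 0.17 0 0 0;0 0 0.002 0.23 0 0 0;0 0 0.002 0.28 0 0 0;0 0 0.002 0.32 0 0 0;0 0 0.002 0.34 0 0 0;0 0 0.002 0.354 0 0 0;0 0 0.002 0.354 0 0 0;0 0 0.002 0.354 0 0 0"

```text
time_s: 17.12
position: [0.4655, 0.1024, 0.0731]
tcp_rot: [[-0.198, 0.98, 0.0], [0.98, 0.198, 0.0], [-0.0, 0.0, -1.0]]
force: [-0.2, 0.1, -1.0]
opening: 0.218
grasp_force: 30.0
```

```bash
python3 - <<'E'
from h import *
s,p,C=wrist(); save(p,'w6.png'); print(s['time_s'],s['position'],s['force'])
barrect(C,p,s['position'][2]-.0177)
E
```

```text
17.1167 [0.46554565 0.10244537 0.07314172] [-0.21835352  0.11364115 -1.00007813]
bar 0.64 12725 [458.3 136.9] [ 20.5 150.2] 11.32 px 302 350 6 330
```

View pics/w6.png

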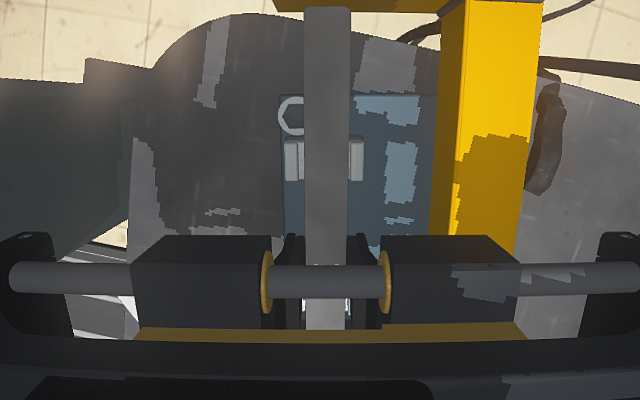

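The lips show at columns 284–363 around the bar at 304–349, and the bar end is at row 6 just below the yellow plate. I'll check this numerically.

```bash
python3 - <<'E'
from h import *
s,p,C=wrist()
th=np.deg2rad(11.4);R=np.array([[np.cos(th),-np.sin(th),0],[np.sin(th),np.cos(th),0],[0,0,1]]); o=np.array([.5078,.0772,0])
J=lambda uv,z:((ray(C,p,uv,z)-o)@R*1000).round(1)
print('bar end',J((326,6),.0554),'plate bottom edge',J((290,12.5),.0275),'lips',J((284.5,142),.031),J((363.5,142),.031),'bar mid at rest',J((326,142),.0554))
print(proj(C,p,o+np.array([[-.037,.147,.0275],[-.037,.147,.055],[-.037,.147,.063]])@R.T).round(1))
E
```

```text
bar end [-36.2 143.5  55.4] plate bottom edge [-53.4 147.6  27.5] lips [-57.1  85.5  31. ] [-17.   85.5  31. ] bar mid at rest [-36.2  87.9  55.4]
[[324.1  13.7]
 [324.   -2.9]
 [324.   -8.9]]
```

>>> jog_arm --rows "0 0 -0.001 0.015 0 0 0;0 0 -0.001 0.028 0 0 0;0 0 -0.001 0.036 0 0 0;0 0 -0.001 0.041 0 0 0;0 0 -0.001 0.041 0 0 0;0 0 -0.001 0.041 0 0 0"

```text
time_s: 17.77
position: [0.4645, 0.1023, 0.0523]
tcp_rot: [[-0.198, 0.98, -0.001], [0.98, 0.198, 0.0], [0.0, -0.001, -1.0]]
force: [-0.7, -0.5, -1.4]
opening: 0.222
grasp_force: 30.0
```

>>> jog_arm --rows "0 0 0 0.001 0 0 0;0 0 0 0.001 0 0 0;0.3 0 0 0.001 0 0 0;0.4 0 0 0.001 0 0 0;0.4 0 0 0.001 0 0 0;0.4 0 0 0.001 0 0 0;0.4 0 0 0.001 0 0 0;0.4 0 0 -0.05 0 0 0;0.4 0 0 -0.12 0 0 0;0.4 0 0 -0.2 0 0 0;0.4 0 0 -0.28 0 0 0;0.4 0 0 -0.35 0 0 0;0.4 0 0 -0.35 0 0 0;0.4 0 0 -0.35 0 0 0"

```text
time_s: 18.93
position: [0.4659, 0.1024, 0.2298]
tcp_rot: [[-0.198, 0.98, 0.006], [0.98, 0.198, -0.0], [-0.001, 0.006, -1.0]]
force: [-0.4, 0.4, -0.3]
opening: 0.398
grasp_force: 0.0
```

```bash
python3 - <<'E'
from h import *
s,p,C=wrist(); print(s['time_s'],s['position'],s['force'])
barrect(C,p,.034); 
th=np.deg2rad(11.4);R=np.array([[np.cos(th),-np.sin(th),0],[np.sin(th),np.cos(th),0],[0,0,1]]); o=np.array([.5078,.0772,0])
print(((ray(C,p,(p['cx'],100),.034)-o)@R*1000).round(1)); spot('flat_bar',p)
q=capture('scene'); a=p['pixels'][:,150:550]; b=cv2.resize(q['pixels'][195:285,290:450],(400,225),interpolation=cv2.INTER_CUBIC)
cv2.imwrite('pics/f.png',np.r_[a[:330],b][:,:,::-1])
E
```

```text
18.9333 [0.46591936 0.10238709 0.22978373] [-0.39437222  0.36584039 -0.26019251]
bar 0.59 3863 [459.6 127.1] [ 20.9 169.1] 10.92 px 312 335 60 239
bar 0.51 20343 [496.7 128.9] [121.  214.6] 11.95 px 295 431 40 264
[-35.3 108.2  34. ]
flat_bar 13 call [0.4605 0.1289 0.0285] 0.92
```

View pics/f.png

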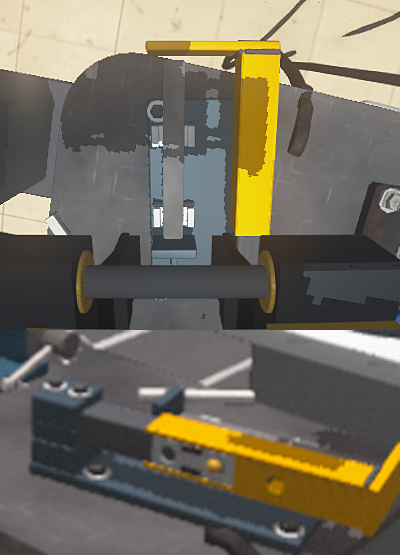

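The bar lies in both rests between the stops, with its middle at about jig x -37, y 58. The button stands out through the next hole, so I'm handing in.

```bash
python3 -c "
from rig import bot
print(bot.hand_in())"
```

```text
the job is handed in; nothing more can be done
None
```

The job is handed in: the sleeve was slid out about 45 mm, the button sprang out through the next hole, and the bar lies flat in both rests between the stops, with its middle at about jig x -37, y 58 mm; the hand-in gave no verdict.

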